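# Find the blind hole of a spacer on a check pin and hold it hole-up for gluing

## Robot

A 6-joint arm with a two-finger parallel gripper is mounted at the origin on a cart in front of the work surface, level with it; the furniture and walls round the work are solid. World frame = base frame: x ahead of the robot, y to its left, z up, the work surface at z = 0. Lengths are in m, angles in rad, forces in N, time in s.
With the tool pointing down it reaches from about 0.35 to 0.775 m from the base axis. Payload 5.5 kg.
Tool frame: the origin (TCP) lies at the very end of the fingers, on their centre line; the grasp point (between the pads) lies 19 mm behind it; z points along the fingers, y is the direction in which the jaws open and shut (so a half turn about z gives the same grasp; the last joint's range is limited). The gripper opens to 85 mm and grips with 20 to 120 N. Pads are 22 mm wide; open, the fingers measure 114 mm over their backs; the gripper's body (76 mm by 85 mm) begins 54 mm behind the grasp point. The pads swing forward as they close: fully open they stand 13 mm farther back than shut.
Start: joints at [-1.252, 0.313, 0.046, 1.304, 0, 1.431], TCP at [0.255, -0.516, 0.231] pointing down, gripper open.
Joint ranges: [-2.76, 2.76], [-0.86, 1.69], [-1.03, 1.26], [-2.2, 2.34], [-1.47, 1.5], [-3.14, 3.14]. Speed limits (rad/s): [2.57, 2.57, 3.14, 3.14, 3.14, 3.14].

## Interface

Orientations are given as a unit quaternion [w, x, y, z].
In Python, from workcell import env gives the robot as it stands. The module is installed in compiled form; this text tells all that it offers.
- The arm moves only by the shell command python3 -m pendant 'ROWS' [FORCE]. ROWS is JSON, a list of rows, each an object with "fingers": the finger opening in mm, from 0 to 85.4; "delta_pos": the shift along the tool's x, y, z in mm, a list of three; "angular": the turn, a rotation vector about the tool's x, y, z in rad, a list of three. In form: [{"fingers": fingers, "delta_pos": [x, y, z], "angular": [ax, ay, az]}, ...]. A call has 1 to 12 rows; each row shifts and turns the commanded pose from where the row before left it, along the tool's axes as they then stand; what a row does not reach is not made up. A row lasts 1/10 s, in which the tool goes at most 50 mm and 8.59 degrees, less where a joint would pass 70% of its speed; a pose out of reach is approached as far as the arm can. A call is refused whole if a number of a shift passes 50 or a number of a turn 0.15, either way. A call with a gripper value outside its range is refused whole. The fingers move at their own pace and stop on an object; FORCE is the grip in N (left out, the last holds). Time passes only in rows, so rows that do not move let the fingers close. It gives the time, the measured TCP pose, the force and the opening at its end, in the units of the state.
- env.get_state(): the state, without advancing time (a new reading comes with each control period).
- env.read_camera(name): name is "side" or "top"; returns the picture (420x560x3 uint8, blue, green, red); there is no depth.
- env.camera_params(name): a dict with "fx", "fy", "cx", "cy" (pixels), "k1" (the pictures are not rectified: a ray, as slopes to the right and down, at radius r is drawn at 1 + k1 r^2 times it, then the intrinsics apply), "view" (4x4, takes a point from world to camera coordinates). Camera axes: x right, y up, looking along -z (the intrinsics and any distortion apply to the point x, -y, -z); pixel columns grow to the right and rows downward; lengths in m; the calibration is good to about 2 mm. A picture is of the moment at which its call begins. camera_params takes no time and is no camera call.
- env.hand_in(): hands the job in, once; it reports no verdict.
The state is a dict: "clock": time; "joint_pos": joint angles; "qvel": joint speeds; "tau": joint torques, N m; "tcp_pos": TCP position; "orientation": TCP orientation; "wrist_force": force on the tool from outside, world axes, zero at the start; "ft_torque": the same for the moment, N m; "finger_gap": finger opening in m.
Only numpy, scipy, OpenCV 4.12 (cv2) and the standard library are available. Lean on these libraries where they do the work, as an engineer would, in place of code of your own. Each camera call takes 0.05 s, during which the arm holds its last target. There are 200 camera calls.

## Task

The square blue spacer lying on the bench has a deep blind hole in one end only; the other end has the same round mouth but is just a shallow countersink. Pick the spacer up and find the hole by feel on the check pin in its green stand: push an end gently over the pin, turn the spacer end for end if it stops at once, and slide the right end on until the pin touches the bottom of the hole. Then draw it off and finish still holding it motionless in the gripper, hole straight up and the whole spacer at least 8 cm clear of the bench and away from the stand, ready for a pin to be glued in; leave the glue bottle, the two pins and the side cutters where they are.

Things in the scene. Friction and masses are not known exactly. Their poses are not given: they have to be found in the camera images.
- spacer: Loose blue-anodised square spacer, 64 x 30 x 30 mm, 0.13 kg, lying on a long side at any angle. Origin: its middle; x axis along its length, z up at the start. Each end has a round 15 mm mouth in its middle: in one end it is the blind hole, 27 mm deep, in the other only 4 mm deep. Which end (+x or -x) has the hole is not told and must be felt.
- gauge: Green stand, fixed to the bench, holding the check pin level. Origin: middle of the underside of its base (112 along x, 64 along y, 12 mm high). The post is 30 mm wide and reaches 120 mm up; from its face at x = -18 mm the pin sticks out along the stand's -x, over y = 0. Behind the post a knurled handle reaches to x = 59 mm; a clamp screw sticks out to y = -29 mm, both at the pin's height.
- pin_tip (a point): Tip of the check pin, 105 mm above the bench; same axes as the stand, so the pin points along its -x. Pin 10 mm thick and 45 mm long, its nose tapering to 4 mm over the last 9 mm. With the pin at the bottom of the hole the spacer's middle lies 5 mm in front of the tip (at x = -5 mm); on the wrong end the spacer stops with its middle 28 mm in front.
- glue: Small white dropper bottle of glue, 27 mm thick, 81 mm tall, standing loose. Origin: middle of its underside. To be left alone.
- pin_a: Grey pin (headed bolt), 14 mm thick, 61 mm tall, standing loose on its head. Origin: middle of its underside. To be left alone.
- pin_b: A second such pin, 14 mm thick, 61 mm tall, standing loose. Origin: middle of its underside. To be left alone.
- cutters: Small side cutters with blue and green grips, 139 x 68 x 14 mm, lying loose half open. Origin: middle of the underside, y along the length. To be left alone.
- bolt_block: Fixed plate between spacer and stand, 222 (x) x 52 (y) mm, with two rows of upright grey pins that reach 62 mm up. Origin: middle of its underside. An obstacle only.
- organiser: Fixed grey-blue drawer cabinet left of the work, 217 (x, the drawer fronts look to its -x, pulls included) x 360 (y) mm, 0.3 m tall. Origin: middle of its underside. An obstacle only; the robot starts beyond it. A shelf 0.43 m up hangs over the back of the bench, its front edge 13 to 21 cm behind the middle of the stand.
Things that resemble listed ones, but are neither listed nor needed, are in the scene too. There is more than one size of the spacer; the job needs the larger.

How it is judged:
By the outcome, as a careful person would: the job done as asked, in the order asked, and still so for the second after the job is handed in, while the arm keeps its last pose, push and grip.
It also fails if it takes over 72 s, if anything falls off the work surface, if the arm or the gripper's body presses on something with over 40 N, if the wrist force passes 120 N, or if a joint passes its speed limit or range.

## Working session

There is one attempt and no reset: what is moved stays moved. The work goes in short steps, Python scripts to look and compute and a shell command to move; the robot and the scene stay as the last step left them, time stands still between calls to the robot, and variables do not carry over. Pictures are saved under pics/ and viewed, about 8 in all and at most 12, crops included, and the job is handed in when it is done.

```bash
mkdir -p pics; cat > h.py <<'E'
from workcell import env
import numpy as np, cv2
def ray(cam,u,v):
    p=env.camera_params(cam); V=np.array(p["view"])
    d=np.array([(u-p["cx"])/p["fx"],(v-p["cy"])/p["fy"]]); s=d.copy()
    for _ in range(20): s=d/(1+p["k1"]*(s@s))
    R=V[:3,:3]; o=-R.T@V[:3,3]
    r=R.T@np.array([s[0],-s[1],-1]); return o,r/np.linalg.norm(r)
def onz(cam,u,v,z):
    o,r=ray(cam,u,v); return o+r*(z-o[2])/r[2]
def proj(cam,P):
    p=env.camera_params(cam); V=np.array(p["view"]); c=V[:3,:3]@np.array(P)+V[:3,3]
    s=np.array([c[0],-c[1]])/-c[2]; s=s*(1+p["k1"]*(s@s))
    return np.array([s[0]*p["fx"]+p["cx"],s[1]*p["fy"]+p["cy"]])
def tri(a,b):
    (o1,r1),(o2,r2)=ray("top",*a),ray("side",*b)
    t=np.linalg.lstsq(np.c_[r1,-r2],o2-o1,rcond=None)[0]
    A,B=o1+t[0]*r1,o2+t[1]*r2; return (A+B)/2,np.linalg.norm(A-B)
E
python3 - <<'E'
from h import *
for n in("top","side"):
    cv2.imwrite(f"pics/{n}0.png",env.read_camera(n)); p=env.camera_params(n);V=np.array(p["view"])
    print(n,p["fx"],p["k1"],-V[:3,:3].T@V[:3,3],-V[2,:3])
print(env.get_state())
E
```

```text
top 432.1245064075336 0.0012447389846537548 [ 0.41499092 -0.04014455  1.12102487] [ 0.1706275   0.02339272 -0.98505788]
side 381.2906329021912 0.027733559913781413 [ 0.540321   -0.68905506  0.5824398 ] [ 0.07267316  0.80452894 -0.58945042]
{'clock': 0.1, 'joint_pos': array([-1.25162004e+00,  3.13951820e-01,  4.51101732e-02,  1.30359902e+00,
       -5.45673908e-05,  1.43118337e+00]), 'qvel': array([-0.00044379, -0.00075418,  0.00174352, -0.00090714, -0.00100177,
       -0.0001166 ]), 'tau': array([ 2.00823830e-03, -4.81728637e+01,  2.99241596e+01,  1.28092009e-02,
       -1.95586049e-04, -1.14633188e-06]), 'tcp_pos': array([ 0.25447395, -0.51512389,  0.23049014]), 'orientation': array([-8.16414092e-04,  9.73803895e-01,  2.27387989e-01, -1.00890623e-04]), 'wrist_force': array([ 1.05487298, -0.1833566 , -0.66671081]), 'ft_torque': array([ 0.00452995, -0.0434212 ,  0.01576286]), 'finger_gap': 0.08556560532293031}
```

View pics/top0.png

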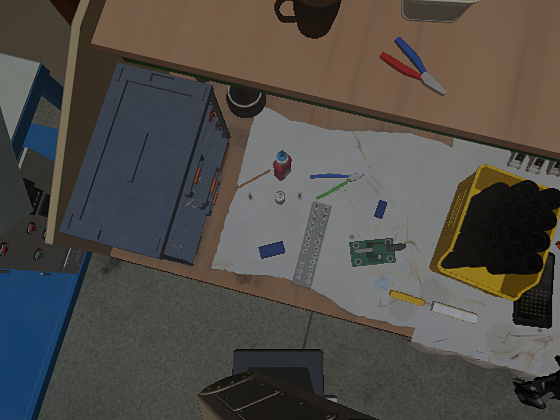

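View pics/side0.png

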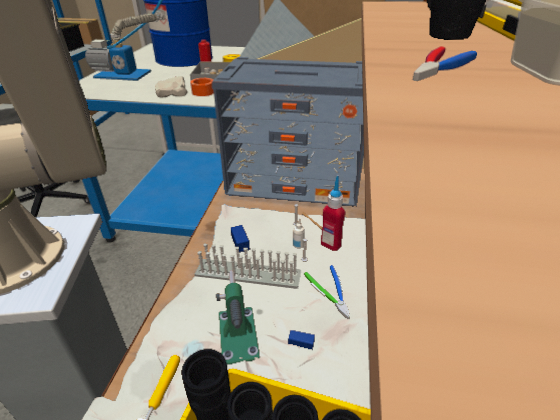

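The top view shows the larger blue block at about (271,250) and a smaller one at about (380,209). The green stand is at (373,252) with its dark handle to the right at (400,245), so the pin points left toward the bolt block. In the side view the blocks are at (240,238) and (301,340).

Could be taken for the spacer: the block at top (271,250), the small block at (380,209), the blue cutter grip at (330,176) and the blue plier grip at (405,50). By size I choose (271,250). Next I measure both blocks and check a crop.

```bash
python3 - <<'E'
from h import *
im=cv2.imread("pics/top0.png"); si=cv2.imread("pics/side0.png")
def blobs(im,lo,hi,cam,z,roi,amin):
    m=cv2.inRange(cv2.cvtColor(im,cv2.COLOR_BGR2HSV),lo,hi); k=np.zeros_like(m); x0,y0,x1,y1=roi;k[y0:y1,x0:x1]=m[y0:y1,x0:x1]
    for c in cv2.findContours(k,0,1)[0]:
        if cv2.contourArea(c)<amin: continue
        (u,v),s,a=cv2.minAreaRect(c); b=cv2.boxPoints(((u,v),s,a))
        w=np.array([onz(cam,*q,z) for q in b]); e=[np.linalg.norm(w[i]-w[i-1]) for i in range(4)]
        i=int(np.argmax(e)); d=w[i]-w[i-1]
        print(cam,(round(u),round(v)),"world",onz(cam,u,v,z).round(4),"edges",np.round(e[:2],4),"long dir deg",np.degrees(np.arctan2(d[1],d[0])).round(1))
blobs(im,(105,120,30),(130,255,255),"top",.03,(240,180,400,270),80)
blobs(si,(105,120,30),(130,255,255),"side",.015,(200,200,330,360),80)
blobs(im,(60,60,20),(90,255,200),"top",.012,(335,225,420,280),60)
c1=cv2.resize(im[160:300,220:420],None,fx=4,fy=4,interpolation=cv2.INTER_CUBIC)
c2=cv2.resize(si[200:370,180:380],None,fx=4,fy=4,interpolation=cv2.INTER_CUBIC)[:,:]
cv2.imwrite("pics/c1.png",c1); cv2.imwrite("pics/c2.png",cv2.resize(c2,(700,595)))
E
```

```text
top (272, 249) world [ 0.5125 -0.0037  0.03  ] edges [0.0282 0.0608] long dir deg -76.3
top (381, 209) world [ 0.6141 -0.2824  0.03  ] edges [0.0182 0.0431] long dir deg -20.4
side (301, 339) world [ 0.6126 -0.2864  0.015 ] edges [0.0425 0.0287] long dir deg -22.4
side (240, 238) world [ 0.5099 -0.0018  0.015 ] edges [0.0928 0.0356] long dir deg -77.5
top (372, 252) world [ 0.5053 -0.2601  0.012 ] edges [0.0628 0.1117] long dir deg -84.5
```

View pics/c1.png

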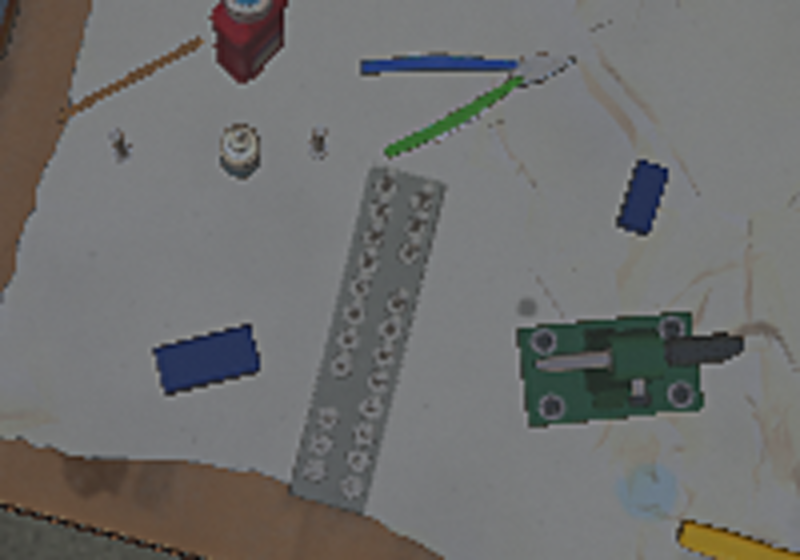

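View pics/c2.png

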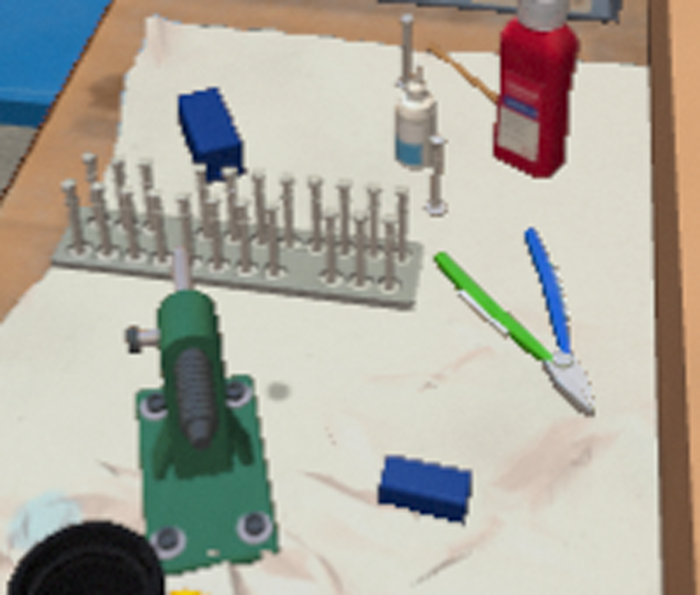

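The crops confirm (272,249) as the larger block (61x28 mm measured; the other is 43x18). The pin tip is near top (354,251) and side (231,272). Next I triangulate the stand and work out the first move.

```bash
cat >> h.py <<'E'
from scipy.spatial.transform import Rotation as Ro
def rot():
    q=env.get_state()["orientation"]; return Ro.from_quat([q[1],q[2],q[3],q[0]]).as_matrix()
def delta(target):
    s=env.get_state(); R=rot(); return R.T@(np.array(target)-s["tcp_pos"])*1000
def rep():
    s=env.get_state(); R=rot()
    print("t",round(s["clock"],2),"tcp",s["tcp_pos"].round(4),"gap",round(s["finger_gap"],4),"F",s["wrist_force"].round(1),"T",s["ft_torque"].round(2),"j",s["joint_pos"].round(3),"\nx",R[:,0].round(4),"z",R[:,2].round(4),"xang",np.degrees(np.arctan2(R[1,0],R[0,0])).round(2))
E
python3 - <<'E'
from h import *
P=lambda x,y:(220+x/4,160+y/4)
print("tip",tri(P(536,366),(180+179/3.5,200+252/3.5)))
S=lambda x,y:(180+x/3.5,200+y/3.5)
print("post face pin top/side",tri(P(612,358),S(183,292)))
b=[onz("top",*P(*q),.013) for q in((543,342),(672,328),(680,395),(551,406))]
print(np.round(b,4),np.mean(b,0))
d=b[1]+b[2]-b[0]-b[3]; print("stand x deg",np.degrees(np.arctan2(d[1],d[0])))
b=[onz("side",*S(*q),.013) for q in((153,403),(235,389),(255,524),(168,541))]; print("side",np.mean(b,0)); d=b[2]+b[3]-b[0]-b[1];print(np.degrees(np.arctan2(d[1],d[0])))
print("bolt block ends",onz("top",*P(415,175),.06),onz("top",*P(330,500),.06))
print("glue",onz("top",*P(240,150),.07),"pins",onz("top",*P(120,145),.06),onz("top",*P(318,140),.06))
rep(); print("delta to above spacer",delta([.5115,-.003,.2305]))
E
```

```text
tip (array([ 0.49873225, -0.19946645,  0.10227457]), np.float64(0.0005558084089011819))
post face pin top/side (array([ 0.50196216, -0.24110334,  0.11677373]), np.float64(0.0003372359277826608))
[[ 0.5217 -0.2184  0.013 ]
 [ 0.53   -0.3008  0.013 ]
 [ 0.4873 -0.3038  0.013 ]
 [ 0.4809 -0.222   0.013 ]] [ 0.50498942 -0.26124002  0.013     ]
stand x deg -84.85220619561395
side [ 0.50368542 -0.25881091  0.013     ]
-84.29562971131418
bolt block ends [ 0.62209444 -0.13513573  0.06      ] [ 0.42236502 -0.07906482  0.06      ]
glue [ 0.63701955 -0.02620545  0.07      ] pins [0.64310682 0.04931404 0.06      ] [ 0.64503795 -0.07501456  0.06      ]
t 0.1 tcp [ 0.2545 -0.5151  0.2305] gap 0.0856 F [ 1.1 -0.2 -0.7] T [ 0.   -0.04  0.02] j [-1.252  0.314  0.045  1.304 -0.     1.431] 
x [8.966e-01 4.429e-01 2.000e-04] z [-6.0e-04  1.5e-03 -1.0e+00] xang 26.29
delta to above spacer [ 457.24744211 -345.33699597    0.63501486]
```

```bash
python3 -m pendant '[{"fingers":85,"delta_pos":[38,-29,0],"angular":[0,0,0]},{"fingers":85,"delta_pos":[38,-29,0],"angular":[0,0,0]},{"fingers":85,"delta_pos":[38,-29,0],"angular":[0,0,0]},{"fingers":85,"delta_pos":[38,-29,0],"angular":[0,0,0]},{"fingers":85,"delta_pos":[38,-29,0],"angular":[0,0,0]},{"fingers":85,"delta_pos":[38,-29,0],"angular":[0,0,0]},{"fingers":85,"delta_pos":[38,-29,0],"angular":[0,0,0]},{"fingers":85,"delta_pos":[38,-29,0],"angular":[0,0,0]},{"fingers":85,"delta_pos":[38,-29,0],"angular":[0,0,0]},{"fingers":85,"delta_pos":[38,-29,0],"angular":[0,0,0]},{"fingers":85,"delta_pos":[38,-29,0],"angular":[0,0,0]},{"fingers":85,"delta_pos":[38,-28,0],"angular":[0,0,0]}]' 70
python3 -m pendant '[{"fingers":70,"delta_pos":[0,0,12],"angular":[0,0,-0.15]},{"fingers":70,"delta_pos":[0,0,12],"angular":[0,0,-0.15]},{"fingers":70,"delta_pos":[0,0,12],"angular":[0,0,-0.15]},{"fingers":70,"delta_pos":[0,0,12],"angular":[0,0,-0.15]},{"fingers":70,"delta_pos":[0,0,12],"angular":[0,0,-0.15]},{"fingers":70,"delta_pos":[0,0,12],"angular":[0,0,-0.15]},{"fingers":70,"delta_pos":[0,0,12],"angular":[0,0,-0.15]},{"fingers":70,"delta_pos":[0,0,12],"angular":[0,0,-0.15]},{"fingers":70,"delta_pos":[0,0,12],"angular":[0,0,-0.135]},{"fingers":70,"delta_pos":[0,0,12],"angular":[0,0,0]},{"fingers":70,"delta_pos":[0,0,12],"angular":[0,0,0]},{"fingers":70,"delta_pos":[0,0,0],"angular":[0,0,0]}]'
python3 -c "
from h import *
rep(); print(delta([.5118,-.003,.002]))
cv2.imwrite('pics/s1.png',cv2.resize(env.read_camera('side')[170:290,170:330],None,fx=4,fy=4,interpolation=2))"
```

```text
clock: 1.3
tcp_pos: [0.5101, -0.0004, 0.231]
orientation: [0.0, 0.974, 0.228, -0.0]
wrist_force: [0.9, -0.7, 0.8]
finger_gap: 0.085
clock: 2.5
tcp_pos: [0.5084, -0.0023, 0.0974]
orientation: [-0.001, 0.625, 0.781, -0.001]
wrist_force: [0.1, 0.9, 0.5]
finger_gap: 0.07
t 2.5 tcp [ 0.5084 -0.0023  0.0974] gap 0.07 F [0.1 0.9 0.5] T [-0.03  0.01 -0.02] j [-0.162  0.271 -0.354  0.949 -0.     1.188] 
x [-0.219   0.9757  0.0012] z [-3.4e-03  5.0e-04 -1.0e+00] xang 102.65
[-1.52845489  3.45507337 95.36022674]
```

View pics/s1.png

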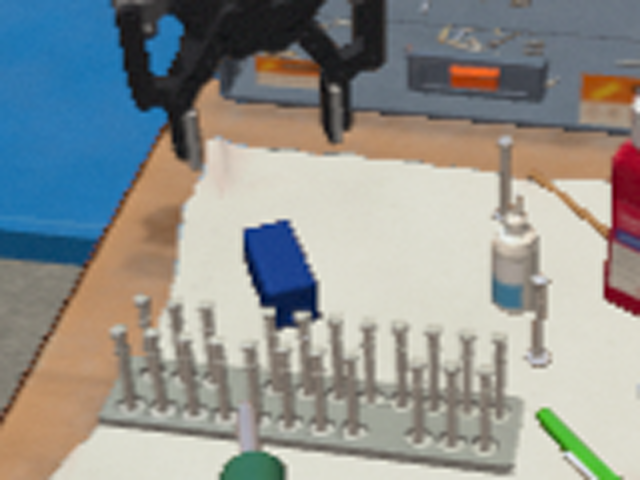

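The side crop shows the open fingers straddling the blue block at about (280,275), clear of the pins. I descend and grip.

```bash
python3 -m pendant '[{"fingers":70,"delta_pos":[-1.5,3.5,15],"angular":[0,0,-0.017]},{"fingers":70,"delta_pos":[0,0,20],"angular":[0,0,0]},{"fingers":70,"delta_pos":[0,0,20],"angular":[0,0,0]},{"fingers":70,"delta_pos":[0,0,18],"angular":[0,0,0]},{"fingers":70,"delta_pos":[0,0,12],"angular":[0,0,0]},{"fingers":70,"delta_pos":[0,0,8],"angular":[0,0,0]},{"fingers":70,"delta_pos":[0,0,0],"angular":[0,0,0]},{"fingers":25,"delta_pos":[0,0,0],"angular":[0,0,0]},{"fingers":25,"delta_pos":[0,0,0],"angular":[0,0,0]},{"fingers":25,"delta_pos":[0,0,0],"angular":[0,0,0]},{"fingers":25,"delta_pos":[0,0,0],"angular":[0,0,0]},{"fingers":25,"delta_pos":[0,0,0],"angular":[0,0,0]}]' 80
python3 -m pendant '[{"fingers":25,"delta_pos":[0,0,0],"angular":[0,0,0]},{"fingers":25,"delta_pos":[0,0,0],"angular":[0,0,0]},{"fingers":25,"delta_pos":[0,0,0],"angular":[0,0,0]}]'
python3 -c "
from h import *
rep()"
```

```text
clock: 3.75
tcp_pos: [0.5144, -0.0034, 0.0074]
orientation: [0.001, 0.617, 0.787, 0.0]
wrist_force: [-1.7, 0.5, 5.8]
finger_gap: 0.0284
clock: 4.05
tcp_pos: [0.5144, -0.0033, 0.0074]
orientation: [0.001, 0.617, 0.787, 0.0]
wrist_force: [-1.7, 0.1, 6.0]
finger_gap: 0.0287
t 4.05 tcp [ 0.5144 -0.0033  0.0074] gap 0.0287 F [-1.7  0.1  6. ] T [-0.02  0.26  0.01] j [-0.163  0.379 -0.458  0.732 -0.     1.168] 
x [-2.377e-01  9.713e-01 -9.000e-04] z [ 1.9e-03 -4.0e-04 -1.0e+00] xang 103.75
```

```bash
python3 -m pendant '[{"fingers":45,"delta_pos":[0,0,0],"angular":[0,0,0]},{"fingers":45,"delta_pos":[0,0,0],"angular":[0,0,0]},{"fingers":45,"delta_pos":[0,0,4],"angular":[0,0,0]},{"fingers":45,"delta_pos":[0,0,0],"angular":[0,0,0]}]'
python3 -c "
from h import *
rep()"
```

```text
clock: 4.45
tcp_pos: [0.513, -0.0031, 0.0016]
orientation: [-0.0, 0.617, 0.787, -0.0]
wrist_force: [-0.2, 0.4, -0.9]
finger_gap: 0.0449
t 4.45 tcp [ 0.513  -0.0031  0.0016] gap 0.0449 F [-0.2  0.4 -0.9] T [0.07 0.05 0.02] j [-0.163  0.386 -0.464  0.721 -0.     1.168] 
x [-2.377e-01  9.713e-01  4.000e-04] z [-1.1e-03  1.0e-04 -1.0e+00] xang 103.75
```

```bash
python3 -m pendant '[{"fingers":25,"delta_pos":[0,0,-1],"angular":[0,0,0]},{"fingers":25,"delta_pos":[0,0,0],"angular":[0,0,0]},{"fingers":25,"delta_pos":[0,0,0],"angular":[0,0,0]},{"fingers":25,"delta_pos":[0,0,0],"angular":[0,0,0]},{"fingers":25,"delta_pos":[0,0,0],"angular":[0,0,0]}]' 80
python3 -c "
from h import *
rep()"
```

```text
clock: 4.95
tcp_pos: [0.5136, -0.0032, 0.0033]
orientation: [0.0, 0.617, 0.787, -0.0]
wrist_force: [0.8, 0.3, 0.8]
finger_gap: 0.0286
t 4.95 tcp [ 0.5136 -0.0032  0.0033] gap 0.0286 F [0.8 0.3 0.8] T [ 0.04  0.08 -0.01] j [-0.163  0.384 -0.462  0.724 -0.     1.168] 
x [-2.377e-01  9.713e-01 -1.000e-04] z [ 0.e+00 -1.e-04 -1.e+00] xang 103.75
```

```bash
python3 -m pendant '[{"fingers":25,"delta_pos":[0,0,-15],"angular":[0,0,0]},{"fingers":25,"delta_pos":[0,0,-25],"angular":[0,0,0]},{"fingers":25,"delta_pos":[0,0,-30],"angular":[0,0,0]},{"fingers":25,"delta_pos":[0,0,-30],"angular":[0,0,0.05]},{"fingers":25,"delta_pos":[0,0,-20],"angular":[0,0,0.05]},{"fingers":25,"delta_pos":[0,0,0],"angular":[0,0,0.046]},{"fingers":25,"delta_pos":[0,0,0],"angular":[0,0,0]}]'
python3 -c "
from h import *
rep(); print(delta([.493,-.138,.093]))
a=env.read_camera('top')[205:265,240:310]; cv2.imwrite('pics/a.png',cv2.resize(a,None,fx=5,fy=5,interpolation=2))"
```

```text
clock: 5.65
tcp_pos: [0.5139, -0.0033, 0.1239]
orientation: [0.001, 0.673, 0.74, 0.0]
wrist_force: [0.3, -0.6, -2.5]
finger_gap: 0.0284
t 5.65 tcp [ 0.5139 -0.0033  0.1239] gap 0.0284 F [ 0.3 -0.6 -2.5] T [ 0.04  0.01 -0.08] j [-0.163  0.255 -0.305  1.009 -0.     1.314] 
x [-9.380e-02  9.956e-01 -4.000e-04] z [ 1.2e-03 -3.0e-04 -1.0e+00] xang 95.38
[-132.16435564  -33.45924338   30.86908722]
```

```bash
python3 -m pendant '[{"fingers":25,"delta_pos":[-22,-6,0],"angular":[0,0,0]},{"fingers":25,"delta_pos":[-22,-6,0],"angular":[0,0,0]},{"fingers":25,"delta_pos":[-22,-6,0],"angular":[0,0,0]},{"fingers":25,"delta_pos":[-22,-6,0],"angular":[0,0,0]},{"fingers":25,"delta_pos":[-22,-5,0],"angular":[0,0,0]},{"fingers":25,"delta_pos":[-22,-4,10],"angular":[0,0,0]},{"fingers":25,"delta_pos":[0,0,11],"angular":[0,0,0]},{"fingers":25,"delta_pos":[0,0,10],"angular":[0,0,0]},{"fingers":25,"delta_pos":[0,0,0],"angular":[0,0,0]},{"fingers":25,"delta_pos":[0,0,0],"angular":[0,0,0]}]'
python3 -c "
from h import *
rep(); print(delta([.493,-.138,.093]))
t=env.read_camera('top');s=env.read_camera('side');cv2.imwrite('pics/t2.png',t);cv2.imwrite('pics/s2.png',s)
a=cv2.resize(t[210:290,300:400],(400,320),interpolation=2);b=cv2.resize(s[215:315,180:280],(400,400),interpolation=2)
cv2.imwrite('pics/ab.png',np.hstack([np.vstack([a,np.zeros((80,400,3),np.uint8)]),b]))"
```

```text
clock: 6.7
tcp_pos: [0.4926, -0.1366, 0.0917]
orientation: [-0.001, 0.673, 0.74, -0.0]
wrist_force: [0.0, 0.6, -1.1]
finger_gap: 0.0288
t 6.7 tcp [ 0.4926 -0.1366  0.0917] gap 0.0288 F [ 0.   0.6 -1.1] T [-0.01 -0.03  0.01] j [-0.428  0.28  -0.357  0.935  0.     1.048] 
x [-0.0952  0.9955  0.001 ] z [-1.6e-03  9.0e-04 -1.0e+00] xang 95.46
[-1.38717292  0.28163105 -1.33494094]
```

View pics/ab.png

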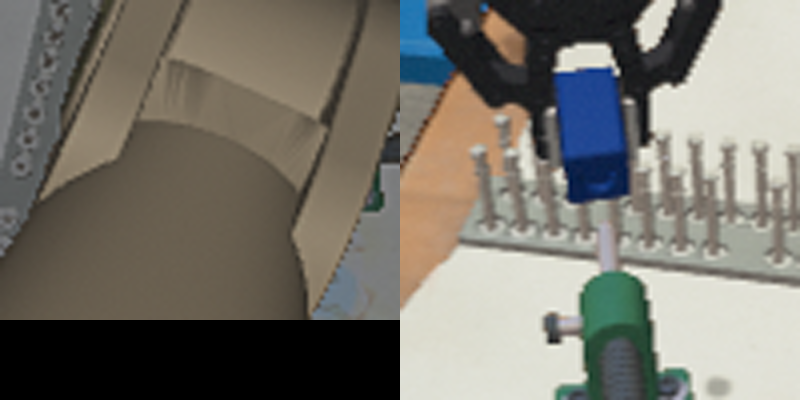

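```bash
python3 -c "
from h import *
c=lambda p:((p[0]-180)*4+400,(p[1]-215)*4)
R=rot();tc=env.get_state()['tcp_pos']
m=tc-R[:,0]*.032-R[:,2]*.0117
print('mouth exp',m.round(4),c(proj('side',m)))
for k in(.5,1): pass
for P in([.4987,-.198,.105],[.4987,-.1995,.105],[.5028,-.2428,.105]): print(P,c(proj('side',P)))
# end face corners of near face
for dy in(-.015,.015):
  for dz in(-.015,.015): print(c(proj('side',m+R[:,1]*dy+R[:,2]*dz)))
s=cv2.imread('pics/s2.png'); cv2.imwrite('pics/z.png',cv2.resize(s[245:290,210:255],(720,720//1)[:2],interpolation=2)[:600])
"
```

```text
mouth exp [ 0.4964 -0.1689  0.1043] (np.float64(600.1801141963115), np.float64(177.62055730343036))
[0.4987, -0.198, 0.105] (np.float64(604.6481641195116), np.float64(221.06911647834977))
[0.4987, -0.1995, 0.105] (np.float64(604.6241357173973), np.float64(223.47767071440035))
[0.5028, -0.2428, 0.105] (np.float64(613.7533510371175), np.float64(296.22561321540707))
(np.float64(563.9719588759674), np.float64(157.5594364052049))
(np.float64(570.2488886956507), np.float64(206.05143528305894))
(np.float64(630.6599775258514), np.float64(148.6684271833475))
(np.float64(635.2428026933694), np.float64(197.05840602756507))
```

View pics/z.png

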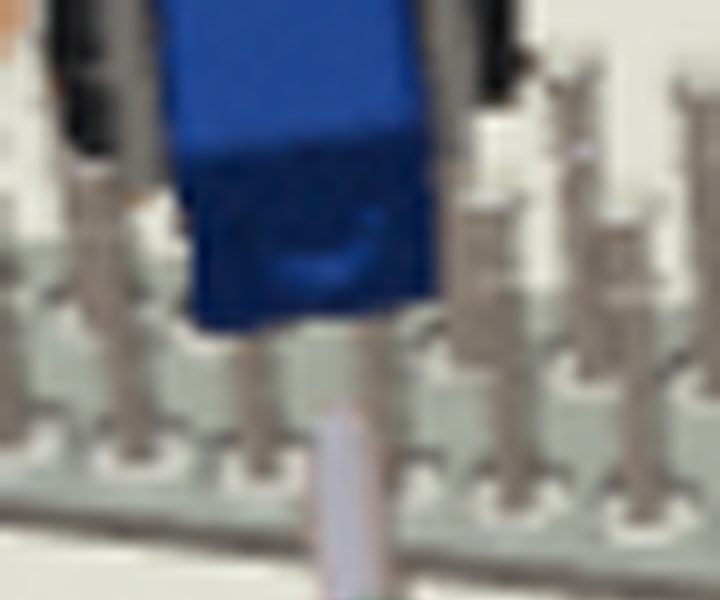

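The mouth in the end facing the pin is at about (325,240) in this zoom and the pin tip at (343,412). They line up to about 1 mm with the predictions. I nudge 1 mm in y and 0.7 mm up, then approach gently.

```bash
python3 -m pendant '[{"fingers":25,"delta_pos":[0,1,-0.7],"angular":[0,0,0]},{"fingers":25,"delta_pos":[-8,0,0],"angular":[0,0,0]},{"fingers":25,"delta_pos":[-8,0,0],"angular":[0,0,0]},{"fingers":25,"delta_pos":[-6,0,0],"angular":[0,0,0]},{"fingers":25,"delta_pos":[-3,0,0],"angular":[0,0,0]},{"fingers":25,"delta_pos":[-2,0,0],"angular":[0,0,0]},{"fingers":25,"delta_pos":[0,0,0],"angular":[0,0,0]}]'
python3 -m pendant '[{"fingers":25,"delta_pos":[-2,0,0],"angular":[0,0,0]},{"fingers":25,"delta_pos":[-2,0,0],"angular":[0,0,0]},{"fingers":25,"delta_pos":[-2,0,0],"angular":[0,0,0]},{"fingers":25,"delta_pos":[0,0,0],"angular":[0,0,0]}]'
python3 -c "
from h import *
R=rot();tc=env.get_state()['tcp_pos'];rep()
c=tc-R[:,2]*.0117; print('centre ahead of tip mm',(c-np.array([.4987,-.198,.105]))@np.array([-.0945,.9955,0])*1000)"
```

```text
clock: 7.5
tcp_pos: [0.4966, -0.1649, 0.0929]
orientation: [-0.0, 0.673, 0.739, -0.0]
wrist_force: [-0.5, -0.4, -1.5]
finger_gap: 0.0287
clock: 7.9
tcp_pos: [0.4972, -0.1703, 0.093]
orientation: [-0.0, 0.673, 0.74, 0.0]
wrist_force: [1.4, 1.1, -1.2]
finger_gap: 0.0286
t 7.9 tcp [ 0.4972 -0.1703  0.093 ] gap 0.0286 F [ 1.4  1.1 -1.2] T [ 0.23  0.06 -0.06] j [-0.483  0.303 -0.321  0.946  0.     0.994] 
x [-9.400e-02  9.956e-01  5.000e-04] z [-0.e+00  5.e-04 -1.e+00] xang 95.39
centre ahead of tip mm 27.699678234867967
```

```bash
python3 -m pendant '[{"fingers":25,"delta_pos":[-1.5,0,0],"angular":[0,0,0]},{"fingers":25,"delta_pos":[-1.5,0,0],"angular":[0,0,0]},{"fingers":25,"delta_pos":[0,0,0],"angular":[0,0,0]}]'
python3 -c "
from h import *
R=rot();tc=env.get_state()['tcp_pos'];rep()
c=tc-R[:,2]*.0117; print('centre ahead of tip mm',(c-np.array([.4987,-.198,.105]))@np.array([-.0945,.9955,0])*1000)"
```

```text
clock: 8.2
tcp_pos: [0.4971, -0.1709, 0.0929]
orientation: [-0.002, 0.673, 0.74, 0.002]
wrist_force: [-1.1, 10.0, 1.4]
finger_gap: 0.0291
t 8.2 tcp [ 0.4971 -0.1709  0.0929] gap 0.0291 F [-1.1 10.   1.4] T [ 1.73 -0.01 -0.01] j [-0.486  0.305 -0.319  0.949  0.004  0.989] 
x [-0.0955  0.9954  0.0051] z [-2.0e-04  5.1e-03 -1.0e+00] xang 95.48
centre ahead of tip mm 27.077800810831533
```

It stopped at once with 10 N, the centre about 27 mm in front of the tip. That is the shallow end, so the hole is in the tool's +x end. I back off, raise it and turn it end for end.

```bash
python3 -m pendant '[{"fingers":25,"delta_pos":[6,0,0],"angular":[0,0,0]},{"fingers":25,"delta_pos":[14,0,0],"angular":[0,0,0]},{"fingers":25,"delta_pos":[16,0,0],"angular":[0,0,0]},{"fingers":25,"delta_pos":[12,0,-10],"angular":[0,0,-0.15]},{"fingers":25,"delta_pos":[0,0,-20],"angular":[0,0,-0.15]},{"fingers":25,"delta_pos":[0,0,-10],"angular":[0,0,-0.15]},{"fingers":25,"delta_pos":[0,0,0],"angular":[0,0,-0.15]},{"fingers":25,"delta_pos":[0,0,0],"angular":[0,0,-0.15]},{"fingers":25,"delta_pos":[0,0,0],"angular":[0,0,-0.15]},{"fingers":25,"delta_pos":[0,0,0],"angular":[0,0,-0.15]},{"fingers":25,"delta_pos":[0,0,0],"angular":[0,0,-0.15]},{"fingers":25,"delta_pos":[0,0,0],"angular":[0,0,-0.15]}]'
python3 -m pendant '[{"fingers":25,"delta_pos":[0,0,0],"angular":[0,0,-0.15]},{"fingers":25,"delta_pos":[0,0,0],"angular":[0,0,-0.15]},{"fingers":25,"delta_pos":[0,0,0],"angular":[0,0,-0.15]},{"fingers":25,"delta_pos":[0,0,0],"angular":[0,0,-0.15]},{"fingers":25,"delta_pos":[0,0,0],"angular":[0,0,-0.15]},{"fingers":25,"delta_pos":[0,0,0],"angular":[0,0,-0.15]},{"fingers":25,"delta_pos":[0,0,0],"angular":[0,0,-0.15]},{"fingers":25,"delta_pos":[0,0,0],"angular":[0,0,-0.15]},{"fingers":25,"delta_pos":[0,0,0],"angular":[0,0,-0.15]},{"fingers":25,"delta_pos":[0,0,0],"angular":[0,0,-0.15]},{"fingers":25,"delta_pos":[0,0,0],"angular":[0,0,-0.15]},{"fingers":25,"delta_pos":[0,0,0],"angular":[0,0,-0.14]}]'
python3 -c "
from h import *
rep(); print(delta([.4975,-.138,.0933]))"
```

```text
clock: 9.4
tcp_pos: [0.4927, -0.1246, 0.133]
orientation: [-0.0, 0.06, 0.998, -0.0]
wrist_force: [0.5, -0.8, -1.0]
finger_gap: 0.029
clock: 10.6
tcp_pos: [0.4926, -0.1245, 0.133]
orientation: [0.0, 0.741, -0.671, -0.0]
wrist_force: [-0.5, 0.1, -1.7]
finger_gap: 0.0287
t 10.6 tcp [ 0.4926 -0.1245  0.133 ] gap 0.0287 F [-0.5  0.1 -1.7] T [0.03 0.02 0.03] j [-0.406  0.238 -0.303  1.03  -0.    -2.076] 
x [ 9.900e-02 -9.951e-01  1.000e-04] z [-3.e-04 -2.e-04 -1.e+00] xang -84.32
[13.86686825 -3.51662666 39.6680755 ]
```

```bash
python3 -c "
from h import *
print(delta([.4943,-.140,.093]))"
python3 -m pendant '[{"fingers":25,"delta_pos":[0,0,0],"angular":[0,0,0.005]},{"fingers":25,"delta_pos":[8,0,10],"angular":[0,0,0]},{"fingers":25,"delta_pos":[7,0,15],"angular":[0,0,0]},{"fingers":25,"delta_pos":[0,0,10],"angular":[0,0,0]},{"fingers":25,"delta_pos":[0,0,5],"angular":[0,0,0]},{"fingers":25,"delta_pos":[0,0,0],"angular":[0,0,0]},{"fingers":25,"delta_pos":[0,0,0],"angular":[0,0,0]}]'
python3 -c "
from h import *
rep();print(delta([.4943,-.140,.093]))
s=env.read_camera('side'); cv2.imwrite('pics/z2.png',cv2.resize(s[240:290,205:260],(770,700),interpolation=2)[:600])
R=rot();tc=env.get_state()['tcp_pos'];m=tc+R[:,0]*.032-R[:,2]*.0117
print(((proj('side',m)-[205,240])*14))"
```

```text
[15.54027104 -0.13446166 39.9692117 ]
clock: 11.3
tcp_pos: [0.4943, -0.1405, 0.093]
orientation: [0.0, 0.737, -0.676, -0.0]
wrist_force: [0.1, 0.6, -2.4]
finger_gap: 0.0287
t 11.3 tcp [ 0.4943 -0.1405  0.093 ] gap 0.0287 F [ 0.1  0.6 -2.4] T [ 0.01 -0.01 -0.01] j [-0.433  0.283 -0.35   0.938 -0.    -2.091] 
x [ 0.0869 -0.9962 -0.    ] z [-1.e-04  0.e+00 -1.e+00] xang -85.01
[-0.4807366  -0.05317012  0.03274018]
[357.10911844 285.13787945]
```

View pics/z2.png

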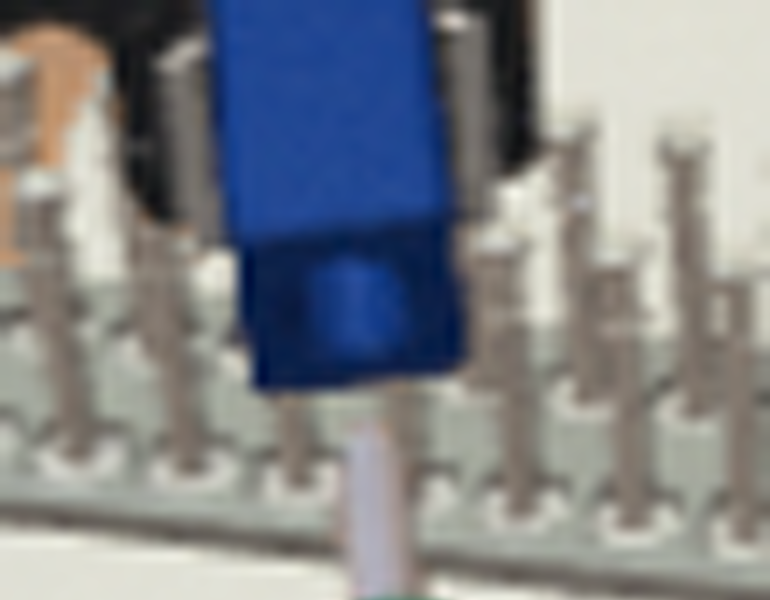

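The hole mouth is at (355,308) in this zoom, in line with the pin tip at (370,430). I turn 0.4° and go on gently.

```bash
python3 -m pendant '[{"fingers":25,"delta_pos":[0,0,0],"angular":[0,0,-0.007]},{"fingers":25,"delta_pos":[8,0,0],"angular":[0,0,0]},{"fingers":25,"delta_pos":[7,0,0],"angular":[0,0,0]},{"fingers":25,"delta_pos":[4,0,0],"angular":[0,0,0]},{"fingers":25,"delta_pos":[3,0,0],"angular":[0,0,0]},{"fingers":25,"delta_pos":[2,0,0],"angular":[0,0,0]},{"fingers":25,"delta_pos":[2,0,0],"angular":[0,0,0]},{"fingers":25,"delta_pos":[0,0,0],"angular":[0,0,0]}]'
cat > c.py <<'E'
from h import *
R=rot();tc=env.get_state()['tcp_pos'];rep()
c=tc-R[:,2]*.0117; print('centre ahead of tip mm',(c-np.array([.4987,-.198,.105]))@np.array([-.0945,.9955,0])*1000)
E
python3 c.py
python3 -m pendant '[{"fingers":25,"delta_pos":[2,0,0],"angular":[0,0,0]},{"fingers":25,"delta_pos":[2,0,0],"angular":[0,0,0]},{"fingers":25,"delta_pos":[0,0,0],"angular":[0,0,0]}]'
python3 c.py
```

```text
clock: 12.15
tcp_pos: [0.4967, -0.1667, 0.093]
orientation: [0.0, 0.74, -0.673, 0.0]
wrist_force: [-1.6, 0.4, -2.0]
finger_gap: 0.0288
t 12.15 tcp [ 0.4967 -0.1667  0.093 ] gap 0.0288 F [-1.6  0.4 -2. ] T [0.06 0.01 0.02] j [-0.477  0.3   -0.326  0.945 -0.    -2.142] 
x [ 9.400e-02 -9.956e-01  1.000e-04] z [-0.e+00 -1.e-04 -1.e+00] xang -84.61
centre ahead of tip mm 31.323888312332826
clock: 12.45
tcp_pos: [0.4972, -0.1707, 0.093]
orientation: [0.0, 0.74, -0.673, 0.0]
wrist_force: [0.3, -1.4, -1.9]
finger_gap: 0.0285
t 12.45 tcp [ 0.4972 -0.1707  0.093 ] gap 0.0285 F [ 0.3 -1.4 -1.9] T [-0.03  0.03  0.04] j [-0.483  0.303 -0.321  0.946 -0.    -2.148] 
x [ 9.420e-02 -9.956e-01  2.000e-04] z [ 1.e-04 -2.e-04 -1.e+00] xang -84.6
centre ahead of tip mm 27.330451798252202
```

No contact, and it is as deep as the other end went. I continue.

```bash
python3 -m pendant '[{"fingers":25,"delta_pos":[2,0,0],"angular":[0,0,0]},{"fingers":25,"delta_pos":[2,0,0],"angular":[0,0,0]},{"fingers":25,"delta_pos":[2,0,0],"angular":[0,0,0]},{"fingers":25,"delta_pos":[0,0,0],"angular":[0,0,0]}]'
python3 c.py
python3 -m pendant '[{"fingers":25,"delta_pos":[2,0,0],"angular":[0,0,0]},{"fingers":25,"delta_pos":[2,0,0],"angular":[0,0,0]},{"fingers":25,"delta_pos":[2,0,0],"angular":[0,0,0]},{"fingers":25,"delta_pos":[0,0,0],"angular":[0,0,0]}]'
python3 c.py
```

```text
clock: 12.85
tcp_pos: [0.4978, -0.1768, 0.093]
orientation: [0.0, 0.74, -0.673, 0.0]
wrist_force: [-0.1, -0.8, -1.6]
finger_gap: 0.0288
t 12.85 tcp [ 0.4978 -0.1768  0.093 ] gap 0.0288 F [-0.1 -0.8 -1.6] T [-0.04  0.04  0.01] j [-0.493  0.308 -0.315  0.948 -0.    -2.158] 
x [ 9.390e-02 -9.956e-01  3.000e-04] z [ 2.e-04 -3.e-04 -1.e+00] xang -84.61
centre ahead of tip mm 21.191928378205493
clock: 13.25
tcp_pos: [0.4983, -0.1828, 0.093]
orientation: [0.0, 0.74, -0.673, 0.0]
wrist_force: [0.1, 0.5, -1.0]
finger_gap: 0.0287
t 13.25 tcp [ 0.4983 -0.1828  0.093 ] gap 0.0287 F [ 0.1  0.5 -1. ] T [-0.01 -0.   -0.05] j [-0.503  0.312 -0.309  0.95  -0.    -2.168] 
x [ 9.400e-02 -9.956e-01  2.000e-04] z [ 2.e-04 -2.e-04 -1.e+00] xang -84.61
centre ahead of tip mm 15.19994791769141
```

```bash
python3 -m pendant '[{"fingers":25,"delta_pos":[2,0,0],"angular":[0,0,0]},{"fingers":25,"delta_pos":[2,0,0],"angular":[0,0,0]},{"fingers":25,"delta_pos":[2,0,0],"angular":[0,0,0]},{"fingers":25,"delta_pos":[0,0,0],"angular":[0,0,0]}]'
python3 c.py
python3 -m pendant '[{"fingers":25,"delta_pos":[1,0,0],"angular":[0,0,0]},{"fingers":25,"delta_pos":[1,0,0],"angular":[0,0,0]},{"fingers":25,"delta_pos":[1,0,0],"angular":[0,0,0]},{"fingers":25,"delta_pos":[0,0,0],"angular":[0,0,0]}]'
python3 c.py
```

```text
clock: 13.65
tcp_pos: [0.4989, -0.1887, 0.093]
orientation: [0.0, 0.74, -0.673, 0.0]
wrist_force: [0.1, -0.3, -1.6]
finger_gap: 0.0288
t 13.65 tcp [ 0.4989 -0.1887  0.093 ] gap 0.0288 F [ 0.1 -0.3 -1.6] T [-0.02  0.01  0.07] j [-0.512  0.317 -0.302  0.952 -0.    -2.177] 
x [ 9.390e-02 -9.956e-01  3.000e-04] z [ 2.e-04 -2.e-04 -1.e+00] xang -84.61
centre ahead of tip mm 9.196162626176847
clock: 14.05
tcp_pos: [0.4988, -0.1897, 0.0929]
orientation: [-0.001, 0.74, -0.673, -0.001]
wrist_force: [0.4, 6.5, 1.0]
finger_gap: 0.0288
t 14.05 tcp [ 0.4988 -0.1897  0.0929] gap 0.0288 F [0.4 6.5 1. ] T [ 1.26 -0.04  0.02] j [-0.515  0.319 -0.3    0.954  0.003 -2.182] 
x [ 0.0953 -0.9954 -0.0034] z [-2.0e-04  3.3e-03 -1.0e+00] xang -84.53
centre ahead of tip mm 8.22057815194007
```

```bash
python3 -m pendant '[{"fingers":25,"delta_pos":[1,0,0],"angular":[0,0,0]},{"fingers":25,"delta_pos":[1,0,0],"angular":[0,0,0]},{"fingers":25,"delta_pos":[0,0,0],"angular":[0,0,0]}]'
python3 c.py
```

```text
clock: 14.35
tcp_pos: [0.4988, -0.1899, 0.0928]
orientation: [-0.002, 0.74, -0.672, -0.002]
wrist_force: [0.6, 11.0, 1.6]
finger_gap: 0.0289
t 14.35 tcp [ 0.4988 -0.1899  0.0928] gap 0.0289 F [ 0.6 11.   1.6] T [ 2.26 -0.08  0.04] j [-0.517  0.32  -0.298  0.956  0.006 -2.185] 
x [ 0.0963 -0.9953 -0.0067] z [-4.0e-04  6.7e-03 -1.0e+00] xang -84.47
centre ahead of tip mm 7.958197725725407
```

The bottom is confirmed: 11 N with no further travel, about 19 mm deeper than the shallow end. I draw it off and raise it.

```bash
python3 -m pendant '[{"fingers":25,"delta_pos":[-4,0,0],"angular":[0,0,0]},{"fingers":25,"delta_pos":[-8,0,0],"angular":[0,0,0]},{"fingers":25,"delta_pos":[-14,0,0],"angular":[0,0,0]},{"fingers":25,"delta_pos":[-16,0,0],"angular":[0,0,0]},{"fingers":25,"delta_pos":[-16,0,0],"angular":[0,0,0]},{"fingers":25,"delta_pos":[-14,0,0],"angular":[0,0,0]},{"fingers":25,"delta_pos":[0,0,-15],"angular":[0,0,0]},{"fingers":25,"delta_pos":[0,0,-25],"angular":[0,0,0]},{"fingers":25,"delta_pos":[0,0,-25],"angular":[0,0,0]},{"fingers":25,"delta_pos":[0,0,-10],"angular":[0,0,0]},{"fingers":25,"delta_pos":[0,0,0],"angular":[0,0,0]}]'
python3 c.py
python3 -c "
from h import *
print('organiser',onz('top',228,130,.3),onz('top',195,262,.1),'shelf',[onz('top',*p,.43) for p in((250,88),(400,124),(320,105))])
print(delta([.43,-.06,.16]))"
```

```text
clock: 15.45
tcp_pos: [0.4935, -0.1215, 0.1694]
orientation: [-0.001, 0.74, -0.673, 0.002]
wrist_force: [0.4, 0.0, -2.2]
finger_gap: 0.0291
t 15.45 tcp [ 0.4935 -0.1215  0.1694] gap 0.0291 F [ 0.4  0.  -2.2] T [-0.02 -0.01  0.02] j [-0.399  0.21  -0.245  1.112 -0.    -2.065] 
x [ 0.0949 -0.9955  0.0017] z [ 0.0031 -0.0014 -1.    ] xang -84.55
centre ahead of tip mm 76.62433079194106
organiser [0.72743619 0.07387648 0.3       ] [0.47702171 0.17533863 0.1       ] shelf [array([0.75291685, 0.01909331, 0.43      ]), array([ 0.68436258, -0.23233156,  0.43      ]), array([ 0.72016208, -0.09974247,  0.43      ])]
[-67.30897747  57.445606     9.12177751]
```

```bash
python3 -m pendant '[{"fingers":25,"delta_pos":[-9,20,3],"angular":[0,0,0]},{"fingers":25,"delta_pos":[-9,21,3],"angular":[0,0,0]},{"fingers":25,"delta_pos":[-9,20,3],"angular":[0,0,0]},{"fingers":25,"delta_pos":[0,0,0],"angular":[0,0,-0.15]},{"fingers":25,"delta_pos":[0,0,0],"angular":[0,0,-0.15]},{"fingers":25,"delta_pos":[0,0,0],"angular":[0,0,-0.15]},{"fingers":25,"delta_pos":[0,0,0],"angular":[0,0,-0.15]},{"fingers":25,"delta_pos":[0,0,0],"angular":[0,0,-0.15]},{"fingers":25,"delta_pos":[0,0,0],"angular":[0,0,-0.15]},{"fingers":25,"delta_pos":[0,0,0],"angular":[0,0,-0.12]},{"fingers":25,"delta_pos":[0,0,0],"angular":[0,0,0]}]'
python3 c.py
```

```text
clock: 16.55
tcp_pos: [0.4283, -0.1, 0.1576]
orientation: [-0.0, 0.974, -0.226, -0.001]
wrist_force: [0.0, -0.5, -1.5]
finger_gap: 0.029
t 16.55 tcp [ 0.4283 -0.1     0.1576] gap 0.029 F [ 0.  -0.5 -1.5] T [ 0.07 -0.    0.01] j [-0.412  0.094 -0.415  1.064 -0.    -3.098] 
x [ 0.8978 -0.4405 -0.0023] z [-2.1e-03  8.0e-04 -1.0e+00] xang -26.13
centre ahead of tip mm 104.16388916727558
```

```bash
python3 -m pendant '[{"fingers":25,"delta_pos":[-17,-19,0],"angular":[0,0,0]},{"fingers":25,"delta_pos":[-17,-19,0],"angular":[0,0,0]},{"fingers":25,"delta_pos":[-17,-20,0],"angular":[0,0,0]},{"fingers":25,"delta_pos":[-17,-20,0],"angular":[0,0,0]},{"fingers":25,"delta_pos":[0,0,0],"angular":[0,0,-0.1]},{"fingers":25,"delta_pos":[0,0,0],"angular":[0,0,-0.1]},{"fingers":25,"delta_pos":[0,0,0],"angular":[0,0,0]}]'
python3 c.py
```

```text
clock: 17.25
tcp_pos: [0.4019, -0.0001, 0.1582]
orientation: [0.0, 0.992, -0.129, -0.001]
wrist_force: [0.2, -0.0, -2.2]
finger_gap: 0.0293
t 17.25 tcp [ 4.019e-01 -1.000e-04  1.582e-01] gap 0.0293 F [ 0.2 -0.  -2.2] T [-0.01  0.    0.03] j [-0.201  0.02  -0.493  1.059 -0.    -3.084] 
x [ 0.9669 -0.2552 -0.0011] z [-1.1e-03  1.0e-04 -1.0e+00] xang -14.79
centre ahead of tip mm 206.11600521938072
```

```bash
python3 -m pendant '[{"fingers":25,"delta_pos":[25,0,0],"angular":[0,0.1,0]},{"fingers":25,"delta_pos":[33,0,0],"angular":[0,0.14,0]},{"fingers":25,"delta_pos":[33,0,0],"angular":[0,0.14,0]},{"fingers":25,"delta_pos":[33,0,0],"angular":[0,0.14,0]},{"fingers":25,"delta_pos":[25,0,0],"angular":[0,0.1,0]},{"fingers":25,"delta_pos":[0,0,0],"angular":[0,0,0]}]'
python3 c.py
```

```text
clock: 17.85
tcp_pos: [0.5394, -0.0366, 0.1942]
orientation: [0.039, 0.944, -0.124, 0.303]
wrist_force: [-0.5, 0.4, -2.3]
finger_gap: 0.0288
t 17.85 tcp [ 0.5394 -0.0366  0.1942] gap 0.0288 F [-0.5  0.4 -2.3] T [ 0.22  0.84 -0.02] j [-0.197 -0.166 -0.784  0.333 -0.035 -3.089] 
x [ 0.7856 -0.2102  0.5819] z [ 0.5628 -0.1477 -0.8133] xang -14.98
centre ahead of tip mm 159.14219373863918
```

```bash
cat > k.py <<'E'
import numpy as np
from scipy.optimize import least_squares
D=[([-1.252,.314,.045,1.304],[.2545,-.5151,.2305]),([-.162,.271,-.354,.949],[.5084,-.0023,.0974]),([-.163,.386,-.464,.721],[.513,-.0031,.0016]),([-.163,.255,-.305,1.009],[.5139,-.0033,.1239]),([-.428,.28,-.357,.935],[.4926,-.1366,.0917]),([-.503,.312,-.309,.95],[.4983,-.1828,.093]),([-.412,.094,-.415,1.064],[.4283,-.1,.1576]),([-.201,.02,-.493,1.059],[.4019,-.0001,.1582]),([-.197,-.166,-.784,.333],[.5394,-.0366,.1942])]
def fk(p,q):
    A,B,C,H,L=p; t=q[1]-q[2]+q[3]
    return np.array([C+A*np.sin(q[1])+B*np.cos(q[1]-q[2])+L*np.cos(t),H+A*np.cos(q[1])-B*np.sin(q[1]-q[2])-L*np.sin(t)])
def f(p): return np.concatenate([fk(p,q)-[x[0]*np.cos(q[0])+x[1]*np.sin(q[0]),x[2]] for q,x in D])
s=least_squares(f,[.4,.4,0,.4,.3]); print(s.x.round(3),np.abs(s.fun).max())
for r in(.6,.64,.68):
  for z in(.26,.3,.34,.38):
    g=least_squares(lambda q:fk(s.x,[0,q[0],q[1],q[1]-q[0]])-[r,z],[0,-.6]); q=g.x
    print(r,z,q.round(2),"j4",(q[1]-q[0]).round(2),g.cost<1e-8)
E
python3 k.py
```

```text
[0.537 0.414 0.022 0.278 0.456] 0.01675034486892224
0.6 0.26 [ 1.72 -1.57] j4 -3.29 False
0.6 0.3 [ 1.46 -1.59] j4 -3.05 True
0.6 0.34 [ 0.72 -1.45] j4 -2.16 True
0.6 0.38 [ 0.3  -1.36] j4 -1.65 True
0.64 0.26 [ 1.08 -1.34] j4 -2.42 True
0.64 0.3 [ 0.83 -1.34] j4 -2.17 True
0.64 0.34 [ 0.55 -1.31] j4 -1.86 True
0.64 0.38 [ 0.29 -1.26] j4 -1.55 True
0.68 0.26 [ 0.91 -1.23] j4 -2.13 True
0.68 0.3 [ 0.71 -1.23] j4 -1.93 True
0.68 0.34 [ 0.5  -1.21] j4 -1.7 True
0.68 0.38 [ 0.3  -1.17] j4 -1.47 True
```

```bash
cat > k2.py <<'E'
exec(open("k.py").read().split("s=least")[0])
def fk(p,q):
    A,B,C,H,L,b,e=p; t=q[1]-q[2]+q[3]; w=q[1]-q[2]+b
    return np.array([C+A*np.sin(q[1])+B*np.cos(w)+L*np.cos(t)+e*np.sin(t),H+A*np.cos(q[1])-B*np.sin(w)-L*np.sin(t)+e*np.cos(t)])
for E in(0,1):
    s=least_squares(lambda p:np.r_[f(p),.02*(p[:2]-.4),.02*(p[2]),(p[6]*(1-E)),.01*p[6]],[.4,.4,0,.4,.3,0,0]); print(s.x.round(3),np.abs(f(s.x)).max())
    for r in(.6,.66,.72):
      for z in(.2,.26,.32,.38):
        g=least_squares(lambda q:fk(s.x,[0,q[0],q[1],q[1]-q[0]])-[r,z],[0,-.6]); q=g.x
        print(r,z,q.round(2),"j4",(q[1]-q[0]).round(2),g.cost<1e-8)
E
python3 k2.py
```

```text
[ 0.518  0.414 -0.001  0.234  0.441 -0.134  0.   ] 0.00038815978778961036
0.6 0.2 [ 1.03 -1.43] j4 -2.46 True
0.6 0.26 [ 0.67 -1.44] j4 -2.1 True
0.6 0.32 [ 0.27 -1.38] j4 -1.66 True
0.6 0.38 [-0.04 -1.29] j4 -1.25 True
0.66 0.2 [ 0.84 -1.28] j4 -2.12 True
0.66 0.26 [ 0.57 -1.28] j4 -1.85 True
0.66 0.32 [ 0.3  -1.24] j4 -1.55 True
0.66 0.38 [ 0.07 -1.18] j4 -1.25 True
0.72 0.2 [ 0.77 -1.13] j4 -1.9 True
0.72 0.26 [ 0.56 -1.13] j4 -1.69 True
0.72 0.32 [ 0.35 -1.11] j4 -1.46 True
0.72 0.38 [ 0.17 -1.05] j4 -1.22 True
[ 0.518  0.414 -0.001  0.234  0.44  -0.134  0.001] 0.0003910423561942489
0.6 0.2 [ 1.03 -1.43] j4 -2.46 True
0.6 0.26 [ 0.67 -1.43] j4 -2.1 True
0.6 0.32 [ 0.27 -1.38] j4 -1.65 True
0.6 0.38 [-0.04 -1.29] j4 -1.25 True
0.66 0.2 [ 0.84 -1.27] j4 -2.12 True
0.66 0.26 [ 0.58 -1.28] j4 -1.85 True
0.66 0.32 [ 0.31 -1.24] j4 -1.55 True
0.66 0.38 [ 0.07 -1.17] j4 -1.25 True
0.72 0.2 [ 0.77 -1.13] j4 -1.9 True
0.72 0.26 [ 0.56 -1.13] j4 -1.69 True
0.72 0.32 [ 0.35 -1.1 ] j4 -1.45 True
0.72 0.38 [ 0.17 -1.05] j4 -1.22 True
```

```bash
cat > plan.py <<'E'
from h import *
def plan(psi,pit,pos,N,R=None,p=None):
    s=env.get_state(); R=rot() if R is None else R; p=s["tcp_pos"] if p is None else p
    a,t=np.radians(psi),np.radians(pit)  # pit: degrees below horizontal
    h=np.array([np.cos(a),np.sin(a),0]); up=np.array([0,0,1.])
    z=h*np.cos(t)-up*np.sin(t); x=h*np.sin(t)+up*np.cos(t)
    T=np.c_[x,np.cross(z,x),z]; w=Ro.from_matrix(R.T@T).as_rotvec()
    print("per row ang",(w/N).round(4))
    for i in range(N):
        print((R.T@(np.array(pos)-p)/N*1000).round(0)); R=R@Ro.from_rotvec(w/N).as_matrix()
    return T,np.array(pos)
if __name__=="__main__":
    T,p=plan(-40,54,[.50,-.02,.36],6); plan(-40,0,[.58,-.05,.45],9,T,p)
E
python3 plan.py
```

```text
per row ang [-0.043   0.0013  0.059 ]
[ 10.  -1. -27.]
[ 10.  -1. -27.]
[ 10.   0. -27.]
[ 10.   1. -27.]
[ 10.   1. -27.]
[ 11.   2. -26.]
per row ang [ 0.      0.1047 -0.    ]
[13. -3. -3.]
[13. -3. -1.]
[13. -3. -0.]
[13. -3.  1.]
[13. -3.  3.]
[13. -3.  4.]
[12. -3.  5.]
[12. -3.  7.]
[11. -3.  8.]
```

```bash
python3 -m pendant '[{"fingers":25,"delta_pos":[10,-1,-27],"angular":[-0.043,0.001,0.059]},{"fingers":25,"delta_pos":[10,-1,-27],"angular":[-0.043,0.001,0.059]},{"fingers":25,"delta_pos":[10,0,-27],"angular":[-0.043,0.001,0.059]},{"fingers":25,"delta_pos":[10,1,-27],"angular":[-0.043,0.001,0.059]},{"fingers":25,"delta_pos":[10,1,-27],"angular":[-0.043,0.001,0.059]},{"fingers":25,"delta_pos":[11,2,-26],"angular":[-0.043,0.001,0.059]},{"fingers":25,"delta_pos":[0,0,0],"angular":[0,0,0]}]'
python3 c.py; python3 -c "
from plan import *
plan(-40,0,[.58,-.05,.45],9)"
```

```text
clock: 18.55
tcp_pos: [0.4999, -0.0185, 0.3653]
orientation: [0.105, 0.894, -0.324, 0.291]
wrist_force: [0.7, 0.9, -2.2]
finger_gap: 0.0286
t 18.55 tcp [ 0.4999 -0.0185  0.3653] gap 0.0286 F [ 0.7  0.9 -2.2] T [0.45 0.5  0.05] j [ 0.04  -0.218 -0.372  0.922 -0.405 -2.51 ] 
x [ 0.6204 -0.5186  0.5884] z [ 0.452  -0.3767 -0.8086] xang -39.9
centre ahead of tip mm 183.437517076454
per row ang [-0.0003  0.1046  0.    ]
[13. -3. -2.]
[13. -3. -1.]
[13. -3.  0.]
[13. -3.  2.]
[13. -3.  3.]
[12. -3.  4.]
[12. -3.  6.]
[11. -3.  7.]
[10. -3.  8.]
```

Joints have ample margin. Now the pitch to horizontal, in two parts.

```bash
python3 -m pendant '[{"fingers":25,"delta_pos":[13,-3,-2],"angular":[0,0.1046,0]},{"fingers":25,"delta_pos":[13,-3,-1],"angular":[0,0.1046,0]},{"fingers":25,"delta_pos":[13,-3,0],"angular":[0,0.1046,0]},{"fingers":25,"delta_pos":[13,-3,2],"angular":[0,0.1046,0]},{"fingers":25,"delta_pos":[13,-3,3],"angular":[0,0.1046,0]},{"fingers":25,"delta_pos":[0,0,0],"angular":[0,0,0]}]'
python3 c.py; python3 -c "
from plan import *
plan(-40,0,[.58,-.05,.45],4)"
```

```text
clock: 19.15
tcp_pos: [0.5415, -0.0369, 0.4027]
orientation: [0.187, 0.791, -0.284, 0.508]
wrist_force: [-0.7, -0.1, -3.1]
finger_gap: 0.0284
t 19.15 tcp [ 0.5415 -0.0369  0.4027] gap 0.0284 F [-0.7 -0.1 -3.1] T [ 0.76  0.96 -0.04] j [ 0.171 -0.314 -0.741  0.185 -0.768 -2.696] 
x [ 0.3221 -0.2588  0.9107] z [ 0.6984 -0.5845 -0.4131] xang -38.78
centre ahead of tip mm 163.95544426760935
per row ang [-0.0007  0.1065  0.0021]
[15. -4.  4.]
[14. -4.  5.]
[14. -4.  7.]
[13. -4.  8.]
```

```bash
python3 -m pendant '[{"fingers":25,"delta_pos":[15,-4,4],"angular":[-0.001,0.1065,0.002]},{"fingers":25,"delta_pos":[14,-4,5],"angular":[-0.001,0.1065,0.002]},{"fingers":25,"delta_pos":[14,-4,7],"angular":[0,0.1065,0.002]},{"fingers":25,"delta_pos":[13,-4,8],"angular":[0,0.1065,0.002]},{"fingers":25,"delta_pos":[0,0,0],"angular":[0,0,0]},{"fingers":25,"delta_pos":[0,0,0],"angular":[0,0,0]}]'
python3 c.py; python3 -c "
from plan import *
plan(-40,0,[.58,-.05,.45],1)
s=env.read_camera('side');t=env.read_camera('top')
cv2.imwrite('pics/e.png',np.hstack([cv2.resize(s[80:300,130:400],(400,326)),cv2.resize(t[130:330,200:420],(400,364))[:326]]))"
```

```text
clock: 19.75
tcp_pos: [0.5804, -0.0464, 0.4431]
orientation: [0.231, 0.692, -0.25, 0.637]
wrist_force: [-0.2, 0.0, -1.7]
finger_gap: 0.0288
t 19.75 tcp [ 0.5804 -0.0464  0.4431] gap 0.0288 F [-0.2  0.  -1.7] T [ 0.81  1.01 -0.02] j [ 0.18  -0.177 -0.986 -0.681 -0.87  -3.045] 
x [ 0.0642 -0.0513  0.9966] z [ 0.766  -0.6376 -0.0822] xang -38.61
centre ahead of tip mm 151.43844393991765
per row ang [-0.004   0.0823  0.0018]
[7. 3. 1.]
```

View pics/e.png

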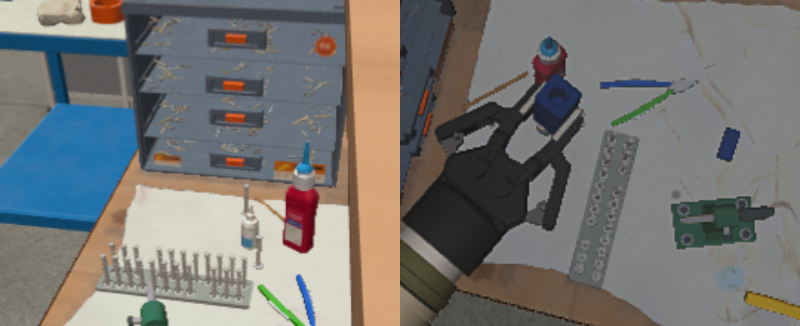

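The spacer is held with the hole facing up (dark hole at top-view crop (556,97)), high over the bench and clear of the stand. It still leans 4.7°. I finish the levelling, moving outward a bit for joint margin.

```bash
python3 -c "
from plan import *
plan(-40,0,[.61,-.05,.46],3)"
python3 -m pendant '[{"fingers":25,"delta_pos":[7,-6,6],"angular":[-0.001,0.0274,0]},{"fingers":25,"delta_pos":[7,-6,7],"angular":[-0.001,0.0274,0]},{"fingers":25,"delta_pos":[6,-6,7],"angular":[-0.001,0.0274,0]},{"fingers":25,"delta_pos":[0,0,0],"angular":[0,0,0]},{"fingers":25,"delta_pos":[0,0,0],"angular":[0,0,0]}]'
python3 c.py;  python3 -c "
from plan import *
plan(-40,0,[.61,-.05,.46],1)"
```

```text
per row ang [-0.0014  0.0263 -0.0003]
[ 5. -5.  8.]
[ 5. -5.  8.]
[ 5. -5.  8.]
clock: 20.35
tcp_pos: [0.6075, -0.0458, 0.465]
orientation: [0.24, 0.663, -0.243, 0.666]
wrist_force: [0.2, 0.6, -0.8]
finger_gap: 0.0288
t 20.35 tcp [ 0.6075 -0.0458  0.465 ] gap 0.0288 F [ 0.2  0.6 -0.8] T [ 0.8   0.92 -0.07] j [ 0.172 -0.081 -0.98  -0.902 -0.869 -3.139] 
x [-0.0043 -0.0022  1.    ] z [ 0.7668 -0.6419  0.0019] xang -153.08
centre ahead of tip mm 149.52244501681426
per row ang [-0.0012 -0.0019 -0.0044]
[-5.  2.  5.]
```

```bash
python3 -m pendant '[{"fingers":25,"delta_pos":[0,0,0],"angular":[0,0,0.006]},{"fingers":25,"delta_pos":[0,0,0],"angular":[0,0,0]},{"fingers":25,"delta_pos":[0,0,0],"angular":[0,0,0]}]'
python3 c.py; python3 -c "
from h import *
R=rot();c=env.get_state()['tcp_pos']-R[:,2]*.0117
s=env.read_camera('side');t=env.read_camera('top')
L=[]
for n,im in(('side',s),('top',t)):
    u,v=proj(n,c).astype(int);print(n,u,v,'top end',proj(n,c+[0,0,.034]),'bottom end',proj(n,c-[0,0,.030]))
    y,x=max(v-50,0),max(u-50,0); print('crop origin',x,y); L.append(cv2.resize(im[y:y+100,x:x+100],(400,400),interpolation=2))
cv2.imwrite('pics/f.png',np.hstack(L))"
```

```text
clock: 20.65
tcp_pos: [0.6072, -0.0458, 0.4654]
orientation: [0.238, 0.662, -0.245, 0.667]
wrist_force: [0.9, 0.2, -1.6]
finger_gap: 0.0287
t 20.65 tcp [ 0.6072 -0.0458  0.4654] gap 0.0287 F [ 0.9  0.2 -1.6] T [ 0.85  0.97 -0.01] j [ 0.172 -0.081 -0.981 -0.906 -0.869 -3.134] 
x [-0.01   -0.0065  0.9999] z [ 0.7669 -0.6418  0.0035] xang -146.83
centre ahead of tip mm 149.57418788181806
side 277 26 top end [276.81234474   1.43351999] bottom end [277.24162682  47.32941588]
crop origin 227 0
top 284 169 top end [284.0659055  163.35182446] bottom end [284.27733118 174.48633363]
crop origin 234 119
```

View pics/f.png

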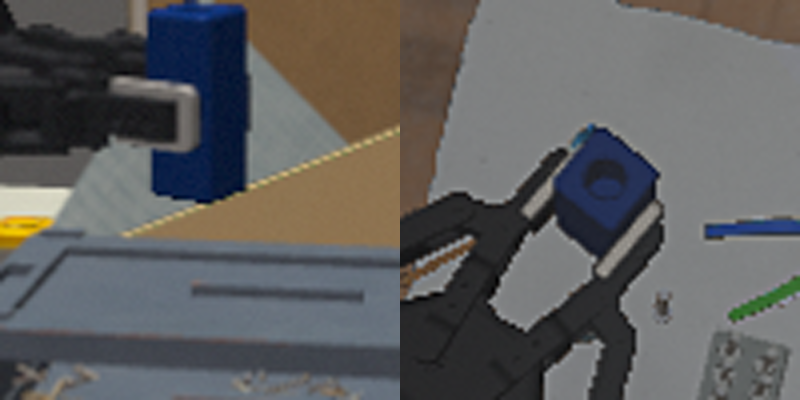

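The final view shows the spacer upright in the side crop: its edges run (148,12)-(152,197) and (246,8)-(245,190). The hole faces up at (605,178) in the top crop, and the spacer is clear of the stand and bench. I hand in.

```bash
python3 -c "
from h import *
rep(); print(np.abs(env.get_state()['qvel']).max()); print(env.hand_in())"
```

```text
t 20.75 tcp [ 0.6073 -0.0458  0.4653] gap 0.0287 F [-0.   0.  -1.8] T [0.8  0.9  0.01] j [ 0.172 -0.08  -0.981 -0.906 -0.869 -3.134] 
x [-0.01   -0.0064  0.9999] z [ 0.7669 -0.6418  0.0035] xang -147.19
0.005204346034430483
the job is handed in; nothing more can be done
None
```

I picked up the larger blue spacer and found the hole on the check pin. The job was handed in at 20.75 s with the spacer held still and the hole pointing up.

- **Finding the hole:** the first end stopped at once, with 10 N and the centre about 27 mm in front of the tip. After turning it end for end, the other end slid on until it stopped firmly at 11 N, about 19 mm deeper. I then drew it off.
- **Last checks:** the hole axis is within about 0.7° of vertical by the arm's pose. The spacer's lower end is about 0.43 m above the bench and about 15 cm to the side of the pin tip. The grip is steady at 28.7 mm opening, and the camera view shows the hole facing up.
- **What disagreed:**
  - The bottom stop read about 8 mm in front of the tip instead of 5 mm. The likely cause is a 2 mm slip in the grip during the first push plus about 1 mm of tip calibration error; the first stop fits the same figures.
  - The last wrist joint ends at -3.134, close to its -3.14 limit but inside it.

I never came down near the glue bottle, the two pins or the cutters, and the later pictures show them in place.

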